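# Hook the returns basket in against the end stop

### The job

The wire basket of returned books stands too far out on the library desk: take the hook tool off its rest, lower its prong behind the basket's near rim and drag the basket gently towards you until its near wall sits square and flat against the rubber-faced yellow end stop, holding a light steady pull against the stop for a moment and never pulling harder than 16 newtons. The stop may have been left anywhere along its slot, so feel for it. Then unhook and lay the tool back in the notches of its rest; move the basket only with the hook, never with the gripper, keep it flat on the desk, and leave the mug, the date stamp and the small pile of books where they are.

Things in the scene. Friction and masses are not known exactly. Their poses are not given: they have to be found in the camera images.
- hook: Hook tool, 160 g (sizes in mm). Origin: centre of its wooden handle, a bar 22 wide (y) x 26 tall (z), x -65 to 50. +x to the prong, +z up. An 8 mm steel rod rises from the handle to z 12 (by x 65), runs level to x 130 and turns straight down as the prong. Grip it from above across the 22 mm at the origin, between the rest's cradles; a tight grip (about 50 N) keeps it from turning.
- hook_tip (a point): Lower end of the prong's axis, at (130, 0, -38) mm in the hook's frame; its round end reaches 4 mm further down.
- rest: Fixed black rest of the hook (mm). Origin: on the desk under the place of the handle's centre; +x is the way the tool points. Foot 130 x 70, 8 tall; cradles 14 thick at x -53 and 41, 50 wide, cheeks up to 59; notches 34 wide, floor 45 above the desk. With the handle in both notches the hook's origin is 58 mm over this origin, prong hanging free in front.
- basket: Loose blue wire basket, three books fixed in it, about 0.75 kg (mm); slides on the desk. Origin: on the desk under the middle of the near wall's outer face; +x into the basket, away from the robot. 175 deep (x), 200 wide (y), rim 65 high, walls 6 thick, floor 4. The books start at x 58 (91 high): the prong fits the clear gap x 6 to 58 behind the near wall.
- station: Fixed dock (mm): thin grey mat, at its near end a steel base 8 tall (x -107 to -2, 130 wide) with a yellow end stop, rubber-faced, 130 wide, 27 tall, 95 thick (knob to 33). +x from the stop to the basket. Origin: on the desk below the nearest possible stop face. The face, clamped and rigid, is somewhere from x 0 to 45 mm (y 0, facing +x): not measured.
- mug: White mug, 76 mm across, 85 mm tall, bystander. Origin: centre of its underside.
- stamp: Dark wooden date stamp, 40 mm across, 80 mm tall, bystander. Origin: centre of its underside.
- pile: Two lying books, 190 x 130 mm, 50 mm tall together, bystander. Origin: centre of their underside.

How it is judged (in metres and radians):
On the way, in this order (a step that is already met when the one before it is completed fails the run):
1. the hook's prong is lowered behind the basket's near rim (x of hook_tip in the frame of basket between 0.006 and 0.058 m and y of hook_tip in the frame of basket between -0.085 and 0.085 m and z of hook_tip in the frame of basket below 0.058 m), for 0.1 s.
2. the hook holds the basket pulled against the end stop with more than 2.5 N (contact force between basket and station above 2.5 N and contact force between hook and basket above 2.5 N and angle between the x axis of basket and the x axis of station, either way round below 0.08 rad), for 0.3 s.
At the end, for the whole second after the job is handed in: The basket stands flat and at rest with its near wall within 4 mm of the end stop's face, square to it within 0.08 rad and within 60 mm of its middle; the hook lies at rest in both notches of its rest, prong forward and down, within 15 mm of its place along and across and 6 mm in height (x of stop_face in the frame of basket between -0.006 and 0.002 m and angle between the x axis of basket and the x axis of station, either way round below 0.08 rad and angle between basket's own z axis and vertical below 0.05 rad and y of basket in the frame of station between -0.06 and 0.06 m and linear speed of each of basket, hook below 0.01 m/s and horizontal distance between hook and rest below 0.015 m and z of hook in the frame of rest between 0.052 and 0.064 m and angle between the x axis of hook and the x axis of rest, either way round below 0.2 rad and x of hook_tip in the frame of rest above 0.1 m and angle between hook's own z axis and vertical below 0.12 rad); the robot touches nothing.
It fails at once if the hook pulls or presses the basket with more than 16 N (contact force between hook and basket above 16 N).
It fails at once if the basket is pressed on the end stop with more than 16 N (contact force between basket and station above 16 N).
It fails at once if the gripper or arm touches the basket (contact force between any of the fingers, the arm and basket above 0.3 N).
It fails at once if the basket is tipped or lifted (angle between basket's own z axis and vertical above 0.12 rad or height (world z) of basket above 0.015 m).
It fails at once if a bystander is moved more than 15 mm (distance of any of mug, stamp, pile from where it was at the start of the episode above 0.015 m).
It also fails if it takes over 67 s, if anything falls off the work surface, if the arm or the gripper's body presses on something with over 40 N, if the wrist force passes 120 N, or if a joint passes its speed limit or range.

### The arm

A 6-joint arm with a two-finger parallel gripper is mounted at the origin on the work surface. World frame = base frame: x ahead of the robot, y to its left, z up, the work surface at z = 0. Lengths are in m, angles in degrees, forces in N, time in s.
With the tool pointing down it reaches from about 0.3 to 1 m from the base axis. Payload 5.1 kg.
Tool frame: the origin (TCP) lies midway between the tips of the shut fingers; the grasp point (between the pads) lies ctrl.grip_point_offset behind it (ctrl.grip_point_offset is the distance from the TCP to the grasp point, in m); x points along the fingers, z is the direction in which the jaws open and shut, and the axes are right-handed (so a half turn about x gives the same grasp; the last joint's range is limited). The gripper opens to 95 mm and grips with 3 to 60 N. Pads are 20 mm wide; open, the fingers measure 119 mm over their backs; the gripper's body (75 mm by 180 mm) begins 59 mm behind the grasp point.
Start: joints at [61.96, 7.093, 94.555, -0, 78.352, -4.733], TCP at [0.257, 0.597, 0.215] pointing down, gripper open.
Joint ranges: [-149.61, 149.61], [-58.7, 133.49], [1.44, 155.28], [-77.14, 257.14], [18.33, 153.61], [-166.67, 166.67]. Speed limits (degrees/s): [147.25, 147.25, 180, 180, 180, 180].

### API

Orientations are given as a 3x3 rotation matrix whose columns are the frame's x, y, z axes.
In Python, from bench import ctrl gives the robot as it stands.
- The arm moves only by the tool step_arm, never from a script. Its argument "series" is a list of rows, each an object of numbers: "tx", "ty", "tz": the shift along the world's x, y, z in mm; "ax", "ay", "az": the turn, a rotation vector about the world's x, y, z in degrees; "jaw": the closure, from -1 (fully open) to 1 (shut), so that 0 is half open. In form: [{"tx": .., "ty": .., "tz": .., "ax": .., "ay": .., "az": .., "jaw": ..}, ...]. A call has 1 to 5 rows; each row shifts and turns the commanded pose from where the row before left it; what a row does not reach is not made up. A row lasts 1/8 s, in which the tool goes at most 62.5 mm and 10.7 degrees, less where a joint would pass 70% of its speed; a pose out of reach is approached as far as the arm can. A call is refused whole if a number of a shift passes 62.5 or a number of a turn 10.7, either way. A call with a gripper value outside its range is refused whole. The fingers move at their own pace and stop on an object; "newtons" is the grip in N (left out, the last holds). Time passes only in rows, so rows that do not move let the fingers close. It gives the time, the measured TCP pose, the force and the opening at its end, in the units of the state.
- ctrl.get_state(): the state, without advancing time (a new reading comes with each control period).
- ctrl.snapshot(name): name is "side" or "top"; returns a dict with "image" (384x512x3 uint8, red, green, blue), "depth" (384x512 float32, m along the optical axis (not along the pixel's ray), 0 where there is no reading), "K" (3x3 intrinsics, pixels), "R" (3x3) and "t" (3): a world point X has camera coordinates R X + t. Camera axes: x right, y down, z forward; pixel columns grow to the right and rows downward; lengths in m; the calibration is good to about 2 mm. A picture is of the moment at which its call begins.
- ctrl.hand_in(): hands the job in, once; it reports no verdict.
The state is a dict: "clock": time; "joint_positions": joint angles; "dq": joint speeds; "joint_efforts": joint torques, N m; "tool_pos": TCP position; "tool_rot": TCP orientation; "wrist_force": force on the tool from outside, world axes, zero at the start; "torque": the same for the moment, N m; "gripper_width": opening from 0.0 (shut) to 1.0 (fully open).
Only numpy, scipy, OpenCV 4.12 (cv2) and the standard library are available. Lean on these libraries where they do the work, as an engineer would, in place of code of your own. Each camera call takes 0.05 s, during which the arm holds its last target.

## Working session

There is one attempt and no reset: what is moved stays moved. The work goes in short steps, Python scripts to look and compute and a tool call to move; the robot and the scene stay as the last step left them, time stands still between calls to the robot, and variables do not carry over. Pictures are saved under pics/ and viewed, and the job is handed in when it is done.

Besides the shell and the picture viewer there is one more tool, called after "Call:" as name(argument=value, ...), one argument or row to a line, values as JSON. step_arm: Moves the arm, as the interface text tells. Its arguments: {"type":"object","properties":{"series":{"type":"array","items":{"type":"object","properties":{"tx":{"type":"number"},"ty":{"type":"number"},"tz":{"type":"number"},"ax":{"type":"number"},"ay":{"type":"number"},"az":{"type":"number"},"jaw":{"type":"number"}}}},"newtons":{"type":"number"}},"required":["series"]}

```bash
mkdir -p pics
cat > h.py <<'E'
import numpy as np, cv2
from bench import ctrl
def snap(n,tag):
    s=ctrl.snapshot(n); cv2.imwrite(f'pics/{tag}.png',cv2.cvtColor(s['image'],cv2.COLOR_RGB2BGR)); np.savez(f'/tmp/{tag}.npz',**{k:v for k,v in s.items()})
    return s
def pts(s):
    K,R,t,d=s['K'],s['R'],s['t'],s['depth']
    v,u=np.mgrid[:d.shape[0],:d.shape[1]]
    c=np.stack([(u-K[0,2])/K[0,0]*d,(v-K[1,2])/K[1,1]*d,d],-1)
    return (c-t)@R
E
python3 - <<'E'
from h import *
for n in('top','side'): 
    s=snap(n,n+'0'); print(s['K'][0,0],s['R'],s['t'])
s=ctrl.get_state();print(s, ctrl.grip_point_offset)
E
```

```text
400.99747784865855 [[ 0.01064437 -0.99988144  0.01112649]
 [-0.99345005 -0.01184061 -0.11365213]
 [ 0.1137704  -0.00984386 -0.9934583 ]] [-0.02363272  0.61197458  0.9145074 ]
359.7934891506122 [[-0.97541    -0.22038673 -0.00224079]
 [-0.15686965  0.70135946 -0.69533217]
 [ 0.15481358 -0.67788244 -0.71868502]] [0.56923709 0.14782781 0.93655357]
{'clock': 0.1, 'joint_positions': array([ 6.19594683e+01,  7.12970806e+00,  9.46238205e+01, -2.32296075e-03,
        7.83526773e+01, -4.73352078e+00]), 'dq': array([ 0.00546628, -0.15286054, -0.1146897 , -0.0368913 , -0.09392646,
       -0.02061996]), 'joint_efforts': array([ 2.19481076e-04, -4.18883765e+01, -3.61095536e+01,  7.76503491e-02,
        4.61904821e-02, -7.00187957e-05]), 'tool_pos': array([0.25695604, 0.59643497, 0.2135357 ]), 'tool_rot': array([[-8.36341709e-04, -9.18401180e-01,  3.95649559e-01],
       [-1.65471808e-03,  3.95650426e-01,  9.18399696e-01],
       [-9.99998281e-01,  1.13407494e-04, -1.85059399e-03]]), 'wrist_force': array([-0.66762998,  0.10249578, -0.14821016]), 'torque': array([-0.04017729, -0.01898503, -0.0085191 ]), 'gripper_width': 0.9965507759715585} 0.0188
```

View pics/top0.png

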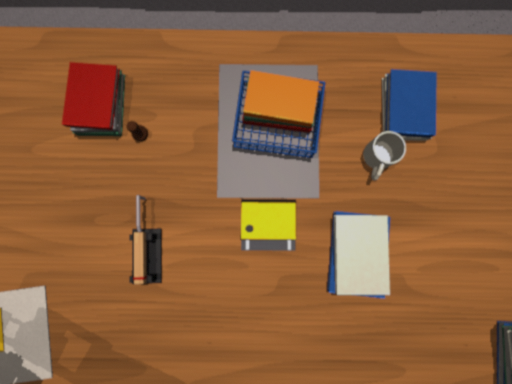

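View pics/side0.png

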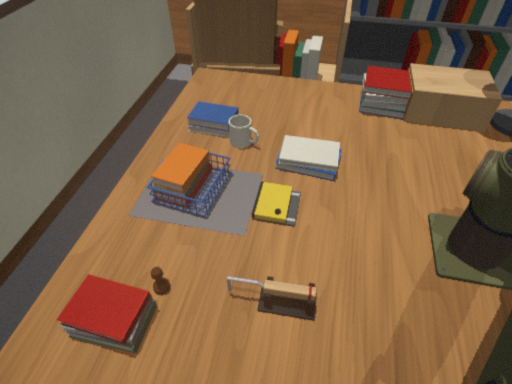

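The top view shows the rest and hook at about (140,255), the yellow stop at (268,222), and the basket, turned slightly, at (280,115). The red pile, stamp and mug are further out. Next I'll measure them.

```bash
python3 - <<'E'
from h import *
s=dict(np.load('/tmp/top0.npz')); P=pts(s); im=s['image']; hsv=cv2.cvtColor(im,cv2.COLOR_RGB2HSV)
def rep(name,m):
    q=P[m]; print(name,m.sum(),'med',q[:,:].mean(0).round(4),'z',np.percentile(q[:,2],[5,50,95]).round(4))
    r=cv2.minAreaRect((q[:,:2]*1000).astype(np.float32)); print('   rect',np.round(r[0],1),np.round(r[1],1),round(r[2],1)); print('  ',cv2.boxPoints(r).round(0).tolist())
ok=s['depth']>0
u=np.arange(512)[None,:]+0*P[...,0]; v=np.arange(384)[:,None]+0*P[...,0]
win=lambda a,b,c,d:(u>=a)&(u<b)&(v>=c)&(v<d)&ok
rep('handle',win(125,165,225,290)&(P[...,2]>.064)&(P[...,2]<.078))
rep('rod',win(125,165,190,228)&(P[...,2]>.055)&(P[...,2]<.09))
rep('restfoot',win(120,175,220,295)&(P[...,2]>.004)&(P[...,2]<.02))
rep('restall',win(120,175,220,295)&(P[...,2]>.004)&(hsv[...,2]<70))
rep('stop',win(235,300,195,242)&(hsv[...,0]>22)&(hsv[...,0]<38)&(hsv[...,1]>150)&(P[...,2]>.02)&(P[...,2]<.031))
rep('base',win(235,305,238,252)&(P[...,2]>.004)&(P[...,2]<.012))
mat=win(210,330,60,200)&(hsv[...,1]<60)&(P[...,2]<.004)
rep('mat',mat)
blue=win(225,335,60,165)&(hsv[...,0]>100)&(hsv[...,0]<130)&(hsv[...,1]>120)
rep('bask',blue)
rep('rim',blue&(P[...,2]>.058)&(P[...,2]<.07))
rep('books',win(235,330,60,140)&(P[...,2]>.085)&(P[...,2]<.097))
rep('mug',win(355,410,125,180)&(P[...,2]>.08)&(P[...,2]<.09))
rep('stamp',win(120,155,115,145)&(P[...,2]>.02))
rep('pile?',win(60,130,55,140)&(P[...,2]>.04))
E
python3 - <<'E'
import cv2
a=cv2.imread('pics/top0.png')
cv2.imwrite('pics/c1.png',cv2.resize(a[180:300,110:310],None,fx=4,fy=4))
cv2.imwrite('pics/c2.png',cv2.resize(a[55:205,210:340],None,fx=4,fy=4,interpolation=cv2.INTER_CUBIC)[:600])
E
```

```text
handle 543 med [0.4514 0.2497 0.0707] z [0.067  0.0708 0.0736]
   rect [456.8 251.2] [128.7  23. ] 2.9
   [[392.0, 259.0], [393.0, 236.0], [522.0, 243.0], [520.0, 266.0]]
rod 135 med [0.5536 0.2556 0.0726] z [0.0688 0.0729 0.0758]
   rect [553.  256.1] [73.2  8.7] 2.2
   [[516.0, 259.0], [517.0, 250.0], [590.0, 253.0], [589.0, 262.0]]
restfoot 867 med [0.4535 0.2376 0.008 ] z [0.0047 0.0079 0.0112]
   rect [447.4 248.7] [172.7 129.7] 2.1
   [[359.0, 310.0], [363.0, 181.0], [536.0, 187.0], [531.0, 317.0]]
restall 910 med [0.4511 0.2334 0.0181] z [0.0055 0.0088 0.0587]
   rect [451.5 247.8] [127.8  67.8] 1.7
   [[387.0, 280.0], [389.0, 212.0], [516.0, 216.0], [514.0, 284.0]]
stop 1973 med [ 0.5376 -0.0404  0.0271] z [0.0243 0.0271 0.0298]
   rect [538.4 -39.9] [ 87.5 128.7] 0.6
   [[494.0, 24.0], [495.0, -105.0], [583.0, -104.0], [582.0, 25.0]]
base 564 med [ 0.4801 -0.0397  0.0083] z [0.0055 0.0084 0.0112]
   rect [477.8 -43.5] [ 28.7 163.7] 0.6
   [[463.0, 38.0], [464.0, -126.0], [493.0, -125.0], [491.0, 38.0]]
mat 7376 med [ 0.7215 -0.0227  0.0008] z [-0.002   0.0009  0.0033]
   rec
[... 435 characters left out ...]
8.0, 47.0]]
books 3005 med [ 0.8175 -0.0645  0.0914] z [0.0887 0.0914 0.0939]
   rect [818.1 -64.6] [160.1 101.4] 80.8
   [[755.0, -135.0], [855.0, -152.0], [881.0, 6.0], [781.0, 23.0]]
mug 214 med [ 0.7044 -0.3114  0.0844] z [0.0813 0.0845 0.0873]
   rect [ 704.2 -311.7] [74.4 74.8] 0.3
   [[667.0, -274.0], [667.0, -349.0], [742.0, -349.0], [741.0, -274.0]]
stamp 198 med [0.7466 0.2751 0.055 ] z [0.0208 0.0682 0.0793]
   rect [747.5 276. ] [26.5 29.2] 9.8
   [[732.0, 288.0], [737.0, 259.0], [763.0, 264.0], [758.0, 293.0]]
pile? 3505 med [0.8154 0.3752 0.0738] z [0.0554 0.076  0.0789]
   rect [819.4 358.5] [156.8 158.3] 88.4
   [[738.0, 282.0], [896.0, 278.0], [901.0, 435.0], [742.0, 439.0]]
```

View pics/c1.png

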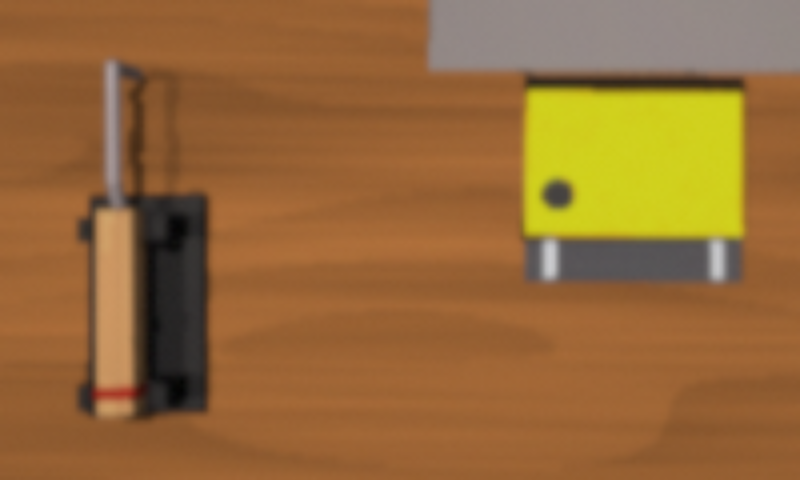

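View pics/c2.png

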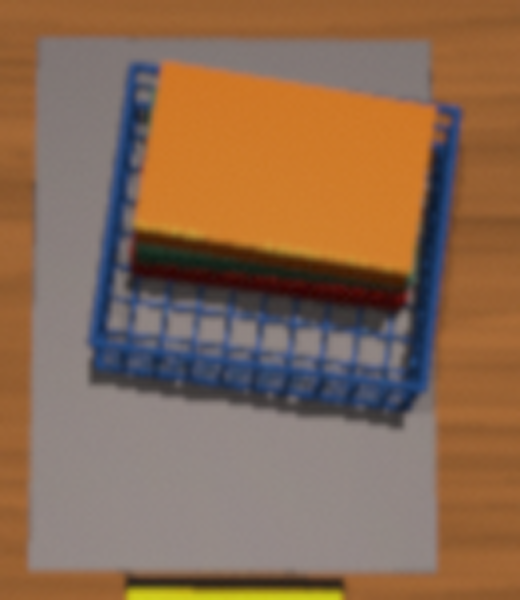

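The crops show the hook in its rest, the stop's black rubber face toward the mat, and the basket turned about -8°. I'll refine the handle, stop face and near-wall fits.

Run:
```python
from h import *
s=dict(np.load('/tmp/top0.npz')); P=pts(s); im=s['image']; hsv=cv2.cvtColor(im,cv2.COLOR_RGB2HSV).astype(int)
K,R,t=s['K'],s['R'],s['t']
def ray(u,v,z):
    d=R.T@np.linalg.solve(K,np.array([u,v,1.])); c=-R.T@t; return c+d*(z-c[2])/d[2]
# handle by brightness
u=np.arange(512)[None,:]+0*P[...,0]; v=np.arange(384)[:,None]+0*P[...,0]
m=(u>125)&(u<165)&(v>228)&(v<290)&(P[...,2]>.06)&(P[...,2]<.08)&(hsv[...,2]>140)
vs,us=np.nonzero(m); W=np.array([ray(a,b,.071) for a,b in zip(us,vs)])*1000
r=cv2.minAreaRect(W[:,:2].astype(np.float32)); print('handle',r, W[:,0].min(),W[:,0].max())
for x0 in range(395,515,20):
    k=abs(W[:,0]-x0)<10; print(x0,W[k,1].mean().round(1),W[k,1].min().round(1),W[k,1].max().round(1))
m=(u>125)&(u<165)&(v>197)&(v<222)&(P[...,2]>.055)&(P[...,2]<.09)
vs,us=np.nonzero(m); W=np.array([ray(a,b,.0735) for a,b in zip(us,vs)])*1000
print('rod fit',np.polyfit(W[:,0],W[:,1],1), W[:,:2].mean(0),W[:,0].max())
# profile of stop front edge
for c in (255,268,282):
    print([ (r_,tuple(im[r_,c])) for r_ in range(194,206)])
print('x at rows 196..202 z27',[ray(268,r_,.027)[0].round(4) for r_ in range(196,204)],'left/right y',ray(241,220,.027)[1],ray(296.5,220,.027)[1])
print('base back',ray(268,249.5,.008))
# near wall rim: blue, z ~65, lowest per column
ob=[]
for c in range(240,318,2):
    q=[r_ for r_ in range(130,165) if .060<P[r_,c,2]<.07 and 100<hsv[r_,c,0]<130 and hsv[r_,c,1]>110]
    if q: ob.append(ray(c,max(q)+.5,.065)[:2])
ob=np.array(ob)*1000; p=np.polyfit(ob[:,1],ob[:,0],1); res=ob[:,0]-np.polyval(p,ob[:,1]); k=abs(res)<4;p=np.polyfit(ob[k,1],ob[k,0],1)
print('near wall x=',p,'yaw',-np.degrees(np.arctan(p[0])),ob[:,1].min(),ob[:,1].max(), abs(res).max())
```

```text
handle ((449.3310241699219, 250.6406707763672), (112.63341522216797, 17.861732482910156), 2.4979934692382812) 393.2928825925058 505.44544357140586
395 248.3 239.3 257.4
415 249.1 239.8 258.3
435 249.9 240.7 259.2
455 250.7 241.5 260.1
475 251.7 242.4 261.0
495 252.5 243.3 261.9
rod fit [4.46006387e-02 2.30960911e+02] [555.68679103 255.74489644] 581.6511661238692
[(194, (np.uint8(147), np.uint8(138), np.uint8(135))), (195, (np.uint8(148), np.uint8(138), np.uint8(136))), (196, (np.uint8(148), np.uint8(135), np.uint8(130))), (197, (np.uint8(144), np.uint8(123), np.uint8(110))), (198, (np.uint8(128), np.uint8(98), np.uint8(77))), (199, (np.uint8(90), np.uint8(65), np.uint8(45))), (200, (np.uint8(50), np.uint8(37), np.uint8(28))), (201, (np.uint8(85), np.uint8(73), np.uint8(23))), (202, (np.uint8(160), np.uint8(141), np.uint8(25))), (203, (np.uint8(199), np.uint8(186), np.uint8(24))), (204, (np.uint8(208), np.uint8(204), np.uint8(29))), (205, (np.uint8(208), np.uint8(207), np.uint8(28)))]
[(194, (np.uint8(149), np.uint8(139), np.uint8(136))), (195, (np.uint8(148), np.uint8(138), np.uint8(
[... 876 characters left out ...]
.uint8(37), np.uint8(28))), (201, (np.uint8(67), np.uint8(53), np.uint8(24))), (202, (np.uint8(132), np.uint8(113), np.uint8(25))), (203, (np.uint8(183), np.uint8(173), np.uint8(28))), (204, (np.uint8(204), np.uint8(203), np.uint8(30))), (205, (np.uint8(209), np.uint8(209), np.uint8(31)))]
x at rows 196..202 z27 [np.float64(0.594), np.float64(0.5916), np.float64(0.5892), np.float64(0.5868), np.float64(0.5844), np.float64(0.582), np.float64(0.5796), np.float64(0.5773)] left/right y 0.024170122932422638 -0.10723815405852136
base back [ 0.46714265 -0.04091696  0.008     ]
near wall x= [1.24877934e-01 7.11336533e+02] yaw -7.118129989434177 -148.56061600869413 28.038756878332347 2.603583529919433
```

Call:
step_arm(
  series=[
    {"tx":25,"ty":-43,"az":5.2,"jaw":-1},
    {"tx":25,"ty":-43,"az":5.2,"jaw":-1},
    {"tx":25,"ty":-43,"az":5.2,"jaw":-1},
    {"tx":25,"ty":-43,"az":5.2,"jaw":-1},
    {"tx":25,"ty":-43,"az":5,"jaw":-1},
  ],
  newtons=50,
)

```text
schema error: expected keys tx, ty, tz, ax, ay, az, jaw
```

Call:
step_arm(
  series=[
    {"tx":25,"ty":-43,"tz":-20,"jaw":-1},
    {"tx":25,"ty":-43,"tz":-20,"jaw":-1},
    {"tx":25,"ty":-43,"tz":-20,"jaw":-1},
    {"jaw":-1},
    {"jaw":-1},
  ],
)

```text
schema error: expected keys tx, ty, tz, ax, ay, az, jaw
```

Run:
```python
from h import *
s=ctrl.get_state(); print(s['clock'],s['tool_pos'],s['tool_rot'].round(4),s['wrist_force'])
snap('top','top1');snap('side','side1')
s=dict(np.load('/tmp/top0.npz'));K,R,t=s['K'],s['R'],s['t']
def ray(u,v,z):
    d=R.T@np.linalg.solve(K,np.array([u,v,1.])); c=-R.T@t; return c+d*(z-c[2])/d[2]
print(ray(153,237,.059),ray(153,276.5,.059),ray(161,250,.008))
```

```text
0.1 [0.25695604 0.59643497 0.2135357 ] [[-8.000e-04 -9.184e-01  3.956e-01]
 [-1.700e-03  3.957e-01  9.184e-01]
 [-1.000e+00  1.000e-04 -1.900e-03]] [-0.66762998  0.10249578 -0.14821016]
[0.4944788  0.22210339 0.059     ] [0.40651267 0.21853862 0.059     ] [0.46335199 0.21454587 0.008     ]
```

View pics/top1.png

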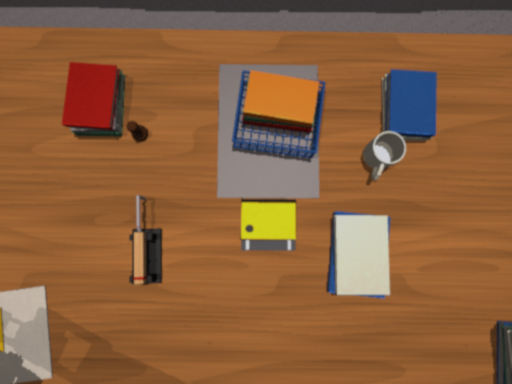

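The calls were refused because every row needs all seven keys. The picture is unchanged, so I'll resend them in full.

Call:
step_arm(
  series=[
    {"tx":25,"ty":-43,"tz":0,"ax":0,"ay":0,"az":5.2,"jaw":-1},
    {"tx":25,"ty":-43,"tz":0,"ax":0,"ay":0,"az":5.2,"jaw":-1},
    {"tx":25,"ty":-43,"tz":0,"ax":0,"ay":0,"az":5.2,"jaw":-1},
    {"tx":25,"ty":-43,"tz":0,"ax":0,"ay":0,"az":5.2,"jaw":-1},
    {"tx":25,"ty":-43,"tz":0,"ax":0,"ay":0,"az":5,"jaw":-1},
  ],
  newtons=50,
)

```text
clock: 0.82
tool_pos: [0.3827, 0.3804, 0.2145]
tool_rot: [[0.0, -0.999, -0.047], [-0.0, -0.047, 0.999], [-1.0, -0.0, -0.0]]
wrist_force: [0.3, 1.2, 0.7]
gripper_width: 1.002
```

Call:
step_arm(
  series=[
    {"tx":25,"ty":-43,"tz":-20,"ax":0,"ay":0,"az":0,"jaw":-1},
    {"tx":25,"ty":-43,"tz":-20,"ax":0,"ay":0,"az":0,"jaw":-1},
    {"tx":25,"ty":-43,"tz":-20,"ax":0,"ay":0,"az":0,"jaw":-1},
    {"tx":0,"ty":0,"tz":0,"ax":0,"ay":0,"az":0,"jaw":-1},
    {"tx":0,"ty":0,"tz":0,"ax":0,"ay":0,"az":0,"jaw":-1},
  ],
)

```text
clock: 1.45
tool_pos: [0.4572, 0.2532, 0.1549]
tool_rot: [[-0.0, -0.999, -0.043], [0.0, -0.043, 0.999], [-1.0, 0.0, 0.0]]
wrist_force: [-0.4, -0.2, 0.7]
gripper_width: 1.002
```

Run:
```python
from h import *
s=ctrl.get_state(); print(s['clock'],s['tool_pos'],s['tool_rot'].round(4),s['wrist_force'])
snap('side','side1')
```

```text
1.45 [0.45718832 0.25315523 0.15485294] [[-1.000e-04 -9.991e-01 -4.300e-02]
 [ 4.000e-04 -4.300e-02  9.991e-01]
 [-1.000e+00  0.000e+00  4.000e-04]] [-0.41461144 -0.20134421  0.6737261 ]
```

View pics/side1.png

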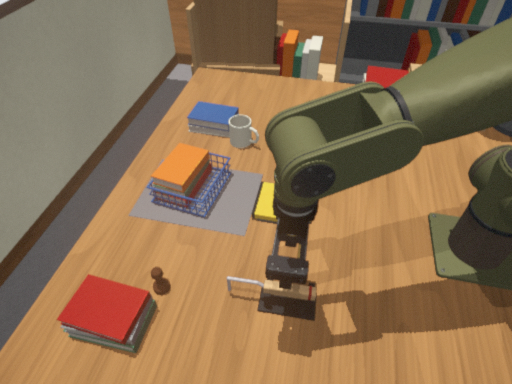

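The gripper stands over the handle at about (288,280), so I'll descend and grip.

Call:
step_arm(
  series=[
    {"tx":-1,"ty":-2,"tz":-40,"ax":0,"ay":0,"az":0,"jaw":-1},
    {"tx":0,"ty":0,"tz":-40,"ax":0,"ay":0,"az":0,"jaw":-1},
    {"tx":0,"ty":0,"tz":-26,"ax":0,"ay":0,"az":0,"jaw":-1},
    {"tx":0,"ty":0,"tz":-10,"ax":0,"ay":0,"az":0,"jaw":-1},
    {"tx":0,"ty":0,"tz":0,"ax":0,"ay":0,"az":0,"jaw":0},
  ],
)

```text
clock: 2.12
tool_pos: [0.4561, 0.2517, 0.039]
tool_rot: [[0.0, -0.999, -0.045], [0.0, -0.045, 0.999], [-1.0, -0.0, 0.0]]
wrist_force: [-0.3, -0.4, 0.5]
gripper_width: 0.94
```

Call:
step_arm(
  series=[
    {"tx":0,"ty":0,"tz":0,"ax":0,"ay":0,"az":0,"jaw":1},
    {"tx":0,"ty":0,"tz":0,"ax":0,"ay":0,"az":0,"jaw":1},
    {"tx":0,"ty":0,"tz":0,"ax":0,"ay":0,"az":0,"jaw":1},
    {"tx":0,"ty":0,"tz":0,"ax":0,"ay":0,"az":0,"jaw":1},
  ],
)

```text
clock: 2.62
tool_pos: [0.4564, 0.2509, 0.039]
tool_rot: [[0.001, -0.999, -0.043], [0.0, -0.043, 0.999], [-1.0, -0.001, 0.0]]
wrist_force: [-0.7, -0.2, 0.0]
gripper_width: 0.533
```

Call:
step_arm(
  series=[
    {"tx":0,"ty":0,"tz":0,"ax":0,"ay":0,"az":0,"jaw":1},
    {"tx":0,"ty":0,"tz":0,"ax":0,"ay":0,"az":0,"jaw":1},
    {"tx":0,"ty":0,"tz":0,"ax":0,"ay":0,"az":0,"jaw":1},
    {"tx":0,"ty":0,"tz":0,"ax":0,"ay":0,"az":0,"jaw":1},
    {"tx":0,"ty":0,"tz":0,"ax":0,"ay":0,"az":0,"jaw":1},
  ],
)

```text
clock: 3.25
tool_pos: [0.4562, 0.251, 0.0386]
tool_rot: [[-0.0, -0.999, -0.043], [0.0, -0.043, 0.999], [-1.0, 0.0, 0.0]]
wrist_force: [0.3, 0.3, -0.4]
gripper_width: 0.227
```

Call:
step_arm(
  series=[
    {"tx":0,"ty":0,"tz":5,"ax":0,"ay":0,"az":0,"jaw":1},
    {"tx":0,"ty":0,"tz":20,"ax":0,"ay":0,"az":0,"jaw":1},
    {"tx":0,"ty":0,"tz":35,"ax":0,"ay":0,"az":0,"jaw":1},
    {"tx":0,"ty":0,"tz":35,"ax":0,"ay":0,"az":0,"jaw":1},
    {"tx":8,"ty":-20,"tz":0,"ax":0,"ay":0,"az":-1,"jaw":1},
  ],
)

```text
clock: 3.88
tool_pos: [0.4662, 0.2322, 0.1378]
tool_rot: [[0.006, -1.0, -0.028], [0.003, -0.028, 1.0], [-1.0, -0.007, 0.002]]
wrist_force: [1.2, -0.4, -1.5]
gripper_width: 0.228
```

Call:
step_arm(
  series=[
    {"tx":20,"ty":-40,"tz":0,"ax":0,"ay":0,"az":-1.5,"jaw":1},
    {"tx":26,"ty":-50,"tz":0,"ax":0,"ay":0,"az":0,"jaw":1},
    {"tx":26,"ty":-50,"tz":0,"ax":0,"ay":0,"az":0,"jaw":1},
    {"tx":26,"ty":-50,"tz":0,"ax":0,"ay":0,"az":0,"jaw":1},
    {"tx":22,"ty":-45,"tz":0,"ax":0,"ay":0,"az":0,"jaw":1},
  ],
)

```text
clock: 4.5
tool_pos: [0.5847, -0.006, 0.1337]
tool_rot: [[-0.0, -1.0, 0.001], [-0.0, 0.001, 1.0], [-1.0, 0.0, -0.0]]
wrist_force: [1.2, 0.6, -1.6]
gripper_width: 0.227
```

Call:
step_arm(
  series=[
    {"tx":14,"ty":-25,"tz":0,"ax":0,"ay":0,"az":0,"jaw":1},
    {"tx":4,"ty":-6,"tz":0,"ax":0,"ay":0,"az":0,"jaw":1},
    {"tx":0,"ty":0,"tz":0,"ax":0,"ay":0,"az":0,"jaw":1},
    {"tx":0,"ty":0,"tz":0,"ax":0,"ay":0,"az":0,"jaw":1},
  ],
)

```text
clock: 5.0
tool_pos: [0.6016, -0.034, 0.1335]
tool_rot: [[-0.001, -1.0, -0.001], [0.0, -0.001, 1.0], [-1.0, 0.001, 0.0]]
wrist_force: [-1.3, 1.1, -2.2]
gripper_width: 0.231
```

Run:
```python
from h import *
s=ctrl.get_state(); print(s['clock'],s['tool_pos'],s['wrist_force'],s['torque'],s['gripper_width'])
snap('side','side2');snap('top','top2')
for n in('side2','top2'):
    a=cv2.imread(f'pics/{n}.png'); a=a[130:250,130:330] if n=='side2' else a[60:210,200:400]
    cv2.imwrite(f'pics/{n}c.png',cv2.resize(a,None,fx=4,fy=4,interpolation=cv2.INTER_CUBIC))
```

```text
5.0 [ 0.60162662 -0.03396614  0.1334817 ] [-1.28519866  1.0836048  -2.24369759] [ 0.0545331   0.08558578 -0.00312381] 0.23102252344146781
```

View pics/side2c.png

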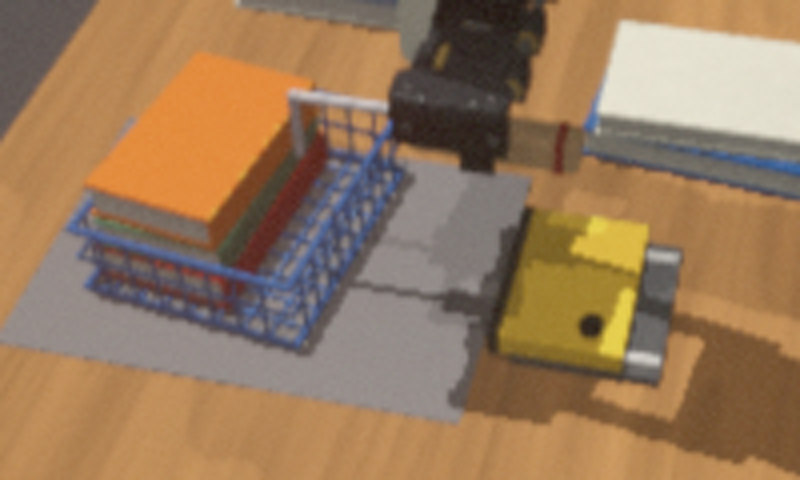

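View pics/top2c.png

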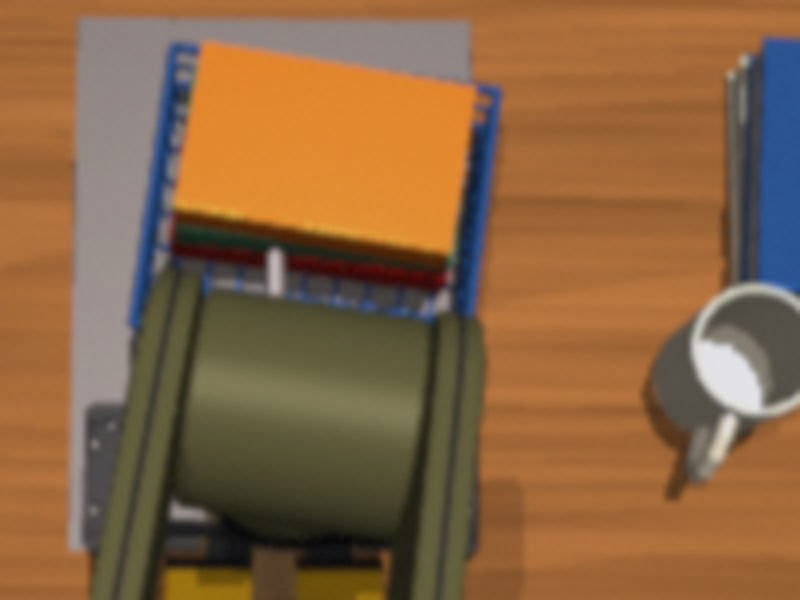

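The top crop shows the rod's end at about (269,122), in front of the books. I'll convert that to a position.

Run:
```python
from h import *
s=dict(np.load('/tmp/top2.npz'));K,R,t=s['K'],s['R'],s['t']
P=pts(s)
m=(P[...,2]>.155)&(P[...,2]<.18);m[:118]=0;m[134:]=0;m[:,:262]=0;m[:,278:]=0
print(P[m].mean(0),P[m].max(0),P[m].min(0))
b=dict(np.load('/tmp/top0.npz'));
```

```text
[ 0.72373692 -0.03449453  0.16793204] [ 0.73523734 -0.03125405  0.17162478] [ 0.71171554 -0.03765609  0.16441339]
```

Call:
step_arm(
  series=[
    {"tx":0,"ty":0,"tz":-20,"ax":0,"ay":0,"az":0,"jaw":1},
    {"tx":0,"ty":0,"tz":-20,"ax":0,"ay":0,"az":0,"jaw":1},
    {"tx":0,"ty":0,"tz":-15,"ax":0,"ay":0,"az":0,"jaw":1},
    {"tx":0,"ty":0,"tz":0,"ax":0,"ay":0,"az":0,"jaw":1},
  ],
)

```text
clock: 5.6
tool_pos: [0.6004, -0.0348, 0.0758]
tool_rot: [[-0.005, -1.0, 0.0], [0.001, 0.0, 1.0], [-1.0, 0.005, 0.001]]
wrist_force: [-0.3, 0.5, -1.0]
gripper_width: 0.231
```

Call:
step_arm(
  series=[
    {"tx":0,"ty":0,"tz":-10,"ax":0,"ay":0,"az":0,"jaw":1},
    {"tx":0,"ty":0,"tz":-10,"ax":0,"ay":0,"az":0,"jaw":1},
    {"tx":0,"ty":0,"tz":-9,"ax":0,"ay":0,"az":0,"jaw":1},
    {"tx":0,"ty":0,"tz":0,"ax":0,"ay":0,"az":0,"jaw":1},
    {"tx":0,"ty":0,"tz":0,"ax":0,"ay":0,"az":0,"jaw":1},
  ],
)

```text
clock: 6.22
tool_pos: [0.6024, -0.0351, 0.0499]
tool_rot: [[0.0, -1.0, 0.0], [-0.0, 0.0, 1.0], [-1.0, -0.0, -0.0]]
wrist_force: [-0.0, -0.0, -2.5]
gripper_width: 0.229
```

Run:
```python
from h import *
s=ctrl.get_state(); print(s['clock'],s['tool_pos'],s['wrist_force'],s['torque'],s['gripper_width'])
snap('side','side3')
a=cv2.imread(f'pics/side3.png')[130:250,130:330]
cv2.imwrite(f'pics/side3c.png',cv2.resize(a,None,fx=4,fy=4,interpolation=cv2.INTER_CUBIC))
```

```text
6.225 [ 0.60241456 -0.03510845  0.04985684] [-0.03137484 -0.00312785 -2.46667671] [-0.0240518   0.01062116  0.02081261] 0.2292647009709457
```

View pics/side3c.png

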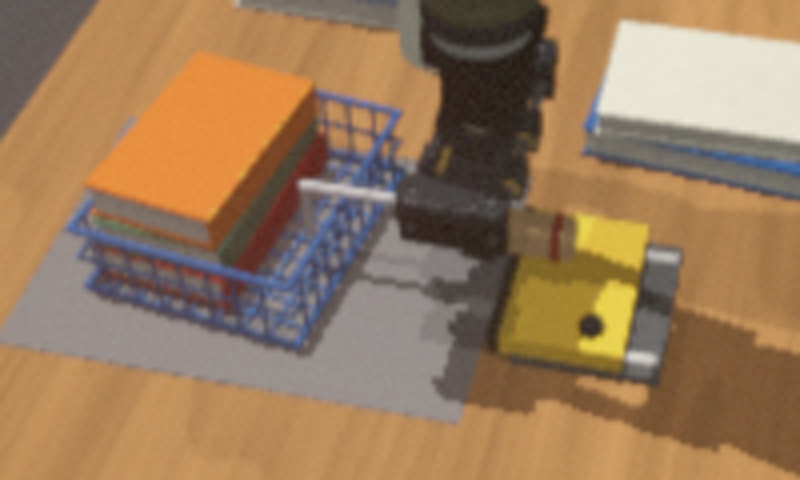

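The prong is behind the near rim, at crop (305,190), and clear of the books. I'll start pulling gently.

Call:
step_arm(
  series=[
    {"tx":-3,"ty":0,"tz":0,"ax":0,"ay":0,"az":0,"jaw":1},
    {"tx":-4,"ty":0,"tz":0,"ax":0,"ay":0,"az":0,"jaw":1},
    {"tx":-3,"ty":0,"tz":0,"ax":0,"ay":0,"az":0,"jaw":1},
    {"tx":-2,"ty":0,"tz":0,"ax":0,"ay":0,"az":0,"jaw":1},
  ],
)

```text
clock: 6.78
tool_pos: [0.5899, -0.035, 0.0497]
tool_rot: [[0.0, -1.0, 0.0], [0.0, 0.0, 1.0], [-1.0, -0.0, 0.0]]
wrist_force: [-0.2, -0.5, -1.5]
gripper_width: 0.227
```

Call:
step_arm(
  series=[
    {"tx":-2,"ty":0,"tz":0,"ax":0,"ay":0,"az":0,"jaw":1},
    {"tx":-2,"ty":0,"tz":0,"ax":0,"ay":0,"az":0,"jaw":1},
    {"tx":-2,"ty":0,"tz":0,"ax":0,"ay":0,"az":0,"jaw":1},
  ],
)

```text
clock: 7.15
tool_pos: [0.5846, -0.0352, 0.0498]
tool_rot: [[0.001, -1.0, 0.0], [-0.0, 0.0, 1.0], [-1.0, -0.001, -0.0]]
wrist_force: [3.0, -0.4, -3.7]
gripper_width: 0.23
```

Call:
step_arm(
  series=[
    {"tx":-2,"ty":0,"tz":0,"ax":0,"ay":0,"az":0,"jaw":1},
    {"tx":-2,"ty":0,"tz":0,"ax":0,"ay":0,"az":0,"jaw":1},
    {"tx":-2,"ty":0,"tz":0,"ax":0,"ay":0,"az":0,"jaw":1},
  ],
)

```text
clock: 7.52
tool_pos: [0.5783, -0.0351, 0.0498]
tool_rot: [[0.001, -1.0, 0.0], [-0.0, 0.0, 1.0], [-1.0, -0.001, -0.0]]
wrist_force: [3.0, -1.1, -2.4]
gripper_width: 0.229
```

Call:
step_arm(
  series=[
    {"tx":-3,"ty":0,"tz":0,"ax":0,"ay":0,"az":0,"jaw":1},
    {"tx":-3,"ty":0,"tz":0,"ax":0,"ay":0,"az":0,"jaw":1},
    {"tx":-3,"ty":0,"tz":0,"ax":0,"ay":0,"az":0,"jaw":1},
  ],
)

```text
clock: 7.9
tool_pos: [0.5691, -0.0351, 0.0498]
tool_rot: [[0.0, -1.0, 0.0], [-0.0, 0.0, 1.0], [-1.0, -0.0, -0.0]]
wrist_force: [2.8, -0.4, -1.8]
gripper_width: 0.227
```

Friction is about 3 N, so I'll keep dragging.

Call:
step_arm(
  series=[
    {"tx":-5,"ty":0,"tz":0,"ax":0,"ay":0,"az":0,"jaw":1},
    {"tx":-5,"ty":0,"tz":0,"ax":0,"ay":0,"az":0,"jaw":1},
    {"tx":-5,"ty":0,"tz":0,"ax":0,"ay":0,"az":0,"jaw":1},
    {"tx":-5,"ty":0,"tz":0,"ax":0,"ay":0,"az":0,"jaw":1},
    {"tx":-5,"ty":0,"tz":0,"ax":0,"ay":0,"az":0,"jaw":1},
  ],
)

```text
clock: 8.52
tool_pos: [0.5439, -0.0351, 0.0497]
tool_rot: [[0.0, -1.0, 0.0], [-0.0, 0.0, 1.0], [-1.0, -0.0, -0.0]]
wrist_force: [4.2, -0.5, -1.8]
gripper_width: 0.228
```

Call:
step_arm(
  series=[
    {"tx":-5,"ty":0,"tz":0,"ax":0,"ay":0,"az":0,"jaw":1},
    {"tx":-5,"ty":0,"tz":0,"ax":0,"ay":0,"az":0,"jaw":1},
    {"tx":-5,"ty":0,"tz":0,"ax":0,"ay":0,"az":0,"jaw":1},
    {"tx":-4,"ty":0,"tz":0,"ax":0,"ay":0,"az":0,"jaw":1},
    {"tx":-3,"ty":0,"tz":0,"ax":0,"ay":0,"az":0,"jaw":1},
  ],
)

```text
clock: 9.15
tool_pos: [0.522, -0.0351, 0.0497]
tool_rot: [[0.0, -1.0, 0.0], [-0.0, 0.0, 1.0], [-1.0, -0.0, -0.0]]
wrist_force: [3.4, -0.7, -2.4]
gripper_width: 0.229
```

```bash
cat > look.py <<'E'
from h import *
import sys
tag=sys.argv[1]
s=ctrl.get_state(); print(s['clock'],s['tool_pos'],s['wrist_force'],s['torque'],s['gripper_width'])
s=snap('top',tag+'t');snap('side',tag+'s')
P=pts(s);hsv=cv2.cvtColor(s['image'],cv2.COLOR_RGB2HSV)
m=(hsv[...,0]>8)&(hsv[...,0]<18)&(hsv[...,1]>180)&(P[...,2]>.086)&(P[...,2]<.097)
q=(P[m][:,:2]*1000).astype(np.float32); r=cv2.minAreaRect(q);print('books',r)
a=cv2.imread(f'pics/{tag}s.png')[130:250,130:330]
b=cv2.imread(f'pics/{tag}t.png')[60:210,200:400]
f=lambda a:cv2.resize(a,None,fx=4,fy=4,interpolation=cv2.INTER_CUBIC)
cv2.imwrite(f'pics/{tag}sc.png',f(a));cv2.imwrite(f'pics/{tag}tc.png',f(b))
E
python3 look.py l4
```

```text
9.15 [ 0.5220231  -0.03508462  0.04972418] [ 3.42662607 -0.70403678 -2.38001729] [-0.02927801 -0.48364059 -0.02996176] 0.228729036077651
books ((754.996826171875, -54.88079833984375), (159.07424926757812, 98.09072875976562), 86.49579620361328)
```

View pics/l4sc.png

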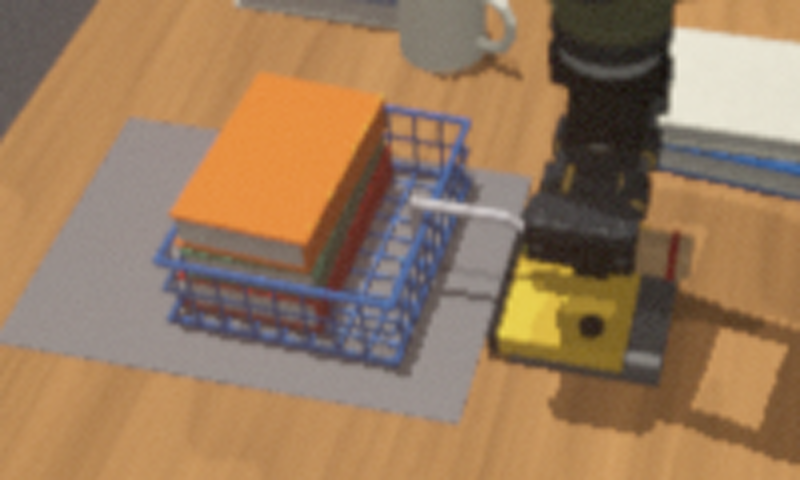

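View pics/l4tc.png

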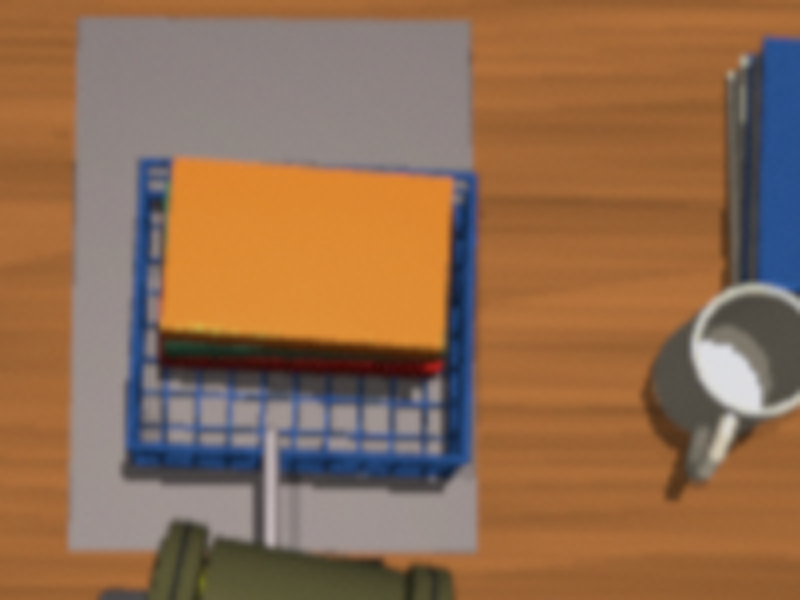

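The basket is squaring up, with the book edge now at about -3.5° against -9° at the start. I'll go on, then slow down before the stop.

Call:
step_arm(
  series=[
    {"tx":-5,"ty":0,"tz":0,"ax":0,"ay":0,"az":0,"jaw":1},
    {"tx":-5,"ty":0,"tz":0,"ax":0,"ay":0,"az":0,"jaw":1},
    {"tx":-5,"ty":0,"tz":0,"ax":0,"ay":0,"az":0,"jaw":1},
    {"tx":-4,"ty":0,"tz":0,"ax":0,"ay":0,"az":0,"jaw":1},
    {"tx":-4,"ty":0,"tz":0,"ax":0,"ay":0,"az":0,"jaw":1},
  ],
)

```text
clock: 9.88
tool_pos: [0.4989, -0.035, 0.0497]
tool_rot: [[0.0, -1.0, 0.0], [-0.0, 0.0, 1.0], [-1.0, -0.0, -0.0]]
wrist_force: [3.1, 0.1, -2.0]
gripper_width: 0.229
```

Call:
step_arm(
  series=[
    {"tx":-3,"ty":0,"tz":0,"ax":0,"ay":0,"az":0,"jaw":1},
    {"tx":-3,"ty":0,"tz":0,"ax":0,"ay":0,"az":0,"jaw":1},
    {"tx":-2,"ty":0,"tz":0,"ax":0,"ay":0,"az":0,"jaw":1},
    {"tx":-2,"ty":0,"tz":0,"ax":0,"ay":0,"az":0,"jaw":1},
  ],
)

```text
clock: 10.38
tool_pos: [0.4892, -0.0351, 0.0497]
tool_rot: [[0.0, -1.0, 0.0], [-0.0, 0.0, 1.0], [-1.0, -0.0, -0.0]]
wrist_force: [3.5, 0.2, -1.7]
gripper_width: 0.231
```

```bash
python3 look.py l5
```

```text
10.375 [ 0.48915142 -0.03507064  0.04970024] [ 3.54934093  0.19135515 -1.68145201] [-0.00718554 -0.57302032 -0.01334961] 0.23062411509523537
books ((722.344970703125, -50.86981964111328), (158.68527221679688, 97.13369750976562), 88.21782684326172)
```

View pics/l5sc.png

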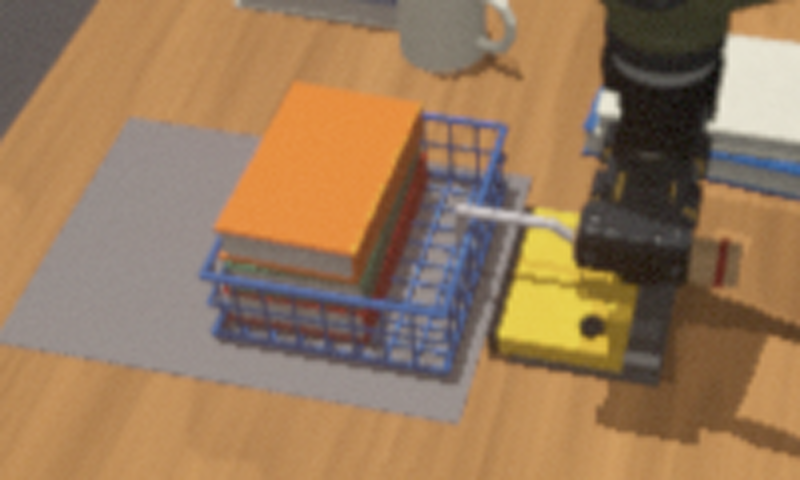

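The gap is about 15–20 mm. I'll take small steps and watch the force.

Call:
step_arm(
  series=[
    {"tx":-2,"ty":0,"tz":0,"ax":0,"ay":0,"az":0,"jaw":1},
    {"tx":-2,"ty":0,"tz":0,"ax":0,"ay":0,"az":0,"jaw":1},
    {"tx":-2,"ty":0,"tz":0,"ax":0,"ay":0,"az":0,"jaw":1},
  ],
)

```text
clock: 10.85
tool_pos: [0.4831, -0.0351, 0.0497]
tool_rot: [[0.0, -1.0, 0.0], [-0.0, 0.0, 1.0], [-1.0, -0.0, -0.0]]
wrist_force: [3.5, -0.4, -2.0]
gripper_width: 0.23
```

Call:
step_arm(
  series=[
    {"tx":-1,"ty":0,"tz":0,"ax":0,"ay":0,"az":0,"jaw":1},
    {"tx":-1,"ty":0,"tz":0,"ax":0,"ay":0,"az":0,"jaw":1},
    {"tx":-1,"ty":0,"tz":0,"ax":0,"ay":0,"az":0,"jaw":1},
  ],
)

```text
clock: 11.22
tool_pos: [0.4802, -0.0351, 0.0496]
tool_rot: [[-0.0, -1.0, 0.0], [0.0, 0.0, 1.0], [-1.0, 0.0, 0.0]]
wrist_force: [4.0, 0.2, -1.8]
gripper_width: 0.23
```

Call:
step_arm(
  series=[
    {"tx":-1,"ty":0,"tz":0,"ax":0,"ay":0,"az":0,"jaw":1},
    {"tx":-1,"ty":0,"tz":0,"ax":0,"ay":0,"az":0,"jaw":1},
  ],
)

```text
clock: 11.48
tool_pos: [0.4782, -0.0351, 0.0497]
tool_rot: [[0.0, -1.0, 0.0], [-0.0, 0.0, 1.0], [-1.0, -0.0, -0.0]]
wrist_force: [4.0, 0.1, -2.6]
gripper_width: 0.227
```

Call:
step_arm(
  series=[
    {"tx":-1,"ty":0,"tz":0,"ax":0,"ay":0,"az":0,"jaw":1},
    {"tx":-0.5,"ty":0,"tz":0,"ax":0,"ay":0,"az":0,"jaw":1},
  ],
)

```text
clock: 11.72
tool_pos: [0.4767, -0.0351, 0.0497]
tool_rot: [[0.0, -1.0, 0.0], [-0.0, 0.0, 1.0], [-1.0, -0.0, -0.0]]
wrist_force: [3.3, -0.7, -1.9]
gripper_width: 0.23
```

Call:
step_arm(
  series=[
    {"tx":-0.5,"ty":0,"tz":0,"ax":0,"ay":0,"az":0,"jaw":1},
    {"tx":-0.5,"ty":0,"tz":0,"ax":0,"ay":0,"az":0,"jaw":1},
  ],
)

```text
clock: 11.98
tool_pos: [0.4757, -0.035, 0.0497]
tool_rot: [[0.0, -1.0, 0.0], [-0.0, 0.0, 1.0], [-1.0, -0.0, -0.0]]
wrist_force: [2.9, -0.1, -2.9]
gripper_width: 0.228
```

Call:
step_arm(
  series=[
    {"tx":-0.5,"ty":0,"tz":0,"ax":0,"ay":0,"az":0,"jaw":1},
    {"tx":-0.5,"ty":0,"tz":0,"ax":0,"ay":0,"az":0,"jaw":1},
  ],
)

```text
clock: 12.22
tool_pos: [0.4747, -0.0351, 0.0497]
tool_rot: [[-0.0, -1.0, 0.0], [-0.0, 0.0, 1.0], [-1.0, 0.0, -0.0]]
wrist_force: [3.8, -0.4, -2.4]
gripper_width: 0.229
```

Call:
step_arm(
  series=[
    {"tx":-0.5,"ty":0,"tz":0,"ax":0,"ay":0,"az":0,"jaw":1},
    {"tx":-0.5,"ty":0,"tz":0,"ax":0,"ay":0,"az":0,"jaw":1},
  ],
)

```text
clock: 12.48
tool_pos: [0.4737, -0.0351, 0.0497]
tool_rot: [[0.0, -1.0, 0.0], [-0.0, 0.0, 1.0], [-1.0, -0.0, -0.0]]
wrist_force: [4.3, 0.1, -1.4]
gripper_width: 0.231
```

Call:
step_arm(
  series=[
    {"tx":-0.5,"ty":0,"tz":0,"ax":0,"ay":0,"az":0,"jaw":1},
  ],
)

```text
clock: 12.6
tool_pos: [0.4732, -0.0351, 0.0497]
tool_rot: [[0.0, -1.0, 0.0], [-0.0, 0.0, 1.0], [-1.0, -0.0, -0.0]]
wrist_force: [3.7, -0.8, -2.2]
gripper_width: 0.229
```

Call:
step_arm(
  series=[
    {"tx":-0.5,"ty":0,"tz":0,"ax":0,"ay":0,"az":0,"jaw":1},
    {"tx":-0.5,"ty":0,"tz":0,"ax":0,"ay":0,"az":0,"jaw":1},
  ],
)

```text
clock: 12.85
tool_pos: [0.4722, -0.0351, 0.0497]
tool_rot: [[0.0, -1.0, 0.0], [0.0, 0.0, 1.0], [-1.0, -0.0, 0.0]]
wrist_force: [3.6, -0.9, -2.5]
gripper_width: 0.23
```

Call:
step_arm(
  series=[
    {"tx":-0.5,"ty":0,"tz":0,"ax":0,"ay":0,"az":0,"jaw":1},
    {"tx":-0.5,"ty":0,"tz":0,"ax":0,"ay":0,"az":0,"jaw":1},
  ],
)

```text
clock: 13.1
tool_pos: [0.4712, -0.0351, 0.0497]
tool_rot: [[0.0, -1.0, 0.0], [-0.0, 0.0, 1.0], [-1.0, -0.0, -0.0]]
wrist_force: [3.8, -0.9, -2.1]
gripper_width: 0.228
```

Call:
step_arm(
  series=[
    {"tx":-0.5,"ty":0,"tz":0,"ax":0,"ay":0,"az":0,"jaw":1},
  ],
)

```text
clock: 13.22
tool_pos: [0.4707, -0.0351, 0.0497]
tool_rot: [[0.0, -1.0, 0.0], [-0.0, 0.0, 1.0], [-1.0, -0.0, -0.0]]
wrist_force: [3.6, -0.0, -1.7]
gripper_width: 0.231
```

Call:
step_arm(
  series=[
    {"tx":-0.5,"ty":0,"tz":0,"ax":0,"ay":0,"az":0,"jaw":1},
  ],
)

```text
clock: 13.35
tool_pos: [0.4702, -0.0351, 0.0497]
tool_rot: [[0.0, -1.0, 0.0], [-0.0, 0.0, 1.0], [-1.0, -0.0, -0.0]]
wrist_force: [3.7, -0.2, -2.1]
gripper_width: 0.23
```

Call:
step_arm(
  series=[
    {"tx":-0.5,"ty":0,"tz":0,"ax":0,"ay":0,"az":0,"jaw":1},
    {"tx":-0.5,"ty":0,"tz":0,"ax":0,"ay":0,"az":0,"jaw":1},
  ],
)

```text
clock: 13.6
tool_pos: [0.4692, -0.0351, 0.0497]
tool_rot: [[0.0, -1.0, 0.0], [-0.0, 0.0, 1.0], [-1.0, -0.0, -0.0]]
wrist_force: [3.6, 0.3, -2.2]
gripper_width: 0.229
```

Call:
step_arm(
  series=[
    {"tx":-0.5,"ty":0,"tz":0,"ax":0,"ay":0,"az":0,"jaw":1},
  ],
)

```text
clock: 13.72
tool_pos: [0.4687, -0.0351, 0.0497]
tool_rot: [[0.0, -1.0, 0.0], [-0.0, 0.0, 1.0], [-1.0, -0.0, -0.0]]
wrist_force: [3.1, 0.1, -2.0]
gripper_width: 0.232
```

```bash
python3 look.py l6
```

```text
13.725 [ 0.46869656 -0.03508388  0.04966678] [ 3.09025511  0.07891047 -1.99889173] [-0.00994674 -0.54375207 -0.03597504] 0.23169802860266878
books ((702.4528198242188, -48.04779815673828), (157.95289611816406, 97.29126739501953), 89.47080993652344)
```

View pics/l6sc.png

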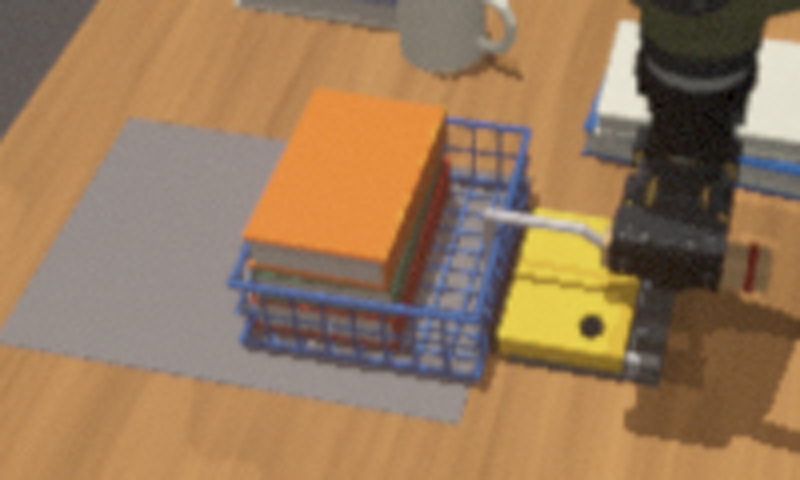

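Very nearly there; the side view still shows a thin gap at crop (497,320). I'll go on in half-millimetre steps.

Call:
step_arm(
  series=[
    {"tx":-0.5,"ty":0,"tz":0,"ax":0,"ay":0,"az":0,"jaw":1},
  ],
)

```text
clock: 13.95
tool_pos: [0.4684, -0.0351, 0.0497]
tool_rot: [[0.001, -1.0, 0.0], [-0.0, 0.0, 1.0], [-1.0, -0.001, -0.0]]
wrist_force: [5.5, -1.0, -3.1]
gripper_width: 0.227
```

Call:
step_arm(
  series=[
    {"tx":-0.5,"ty":0,"tz":0,"ax":0,"ay":0,"az":0,"jaw":1},
  ],
)

```text
clock: 14.08
tool_pos: [0.4682, -0.0351, 0.0497]
tool_rot: [[0.002, -1.0, 0.0], [-0.0, 0.0, 1.0], [-1.0, -0.002, -0.0]]
wrist_force: [5.6, 0.3, -3.3]
gripper_width: 0.226
```

Call:
step_arm(
  series=[
    {"tx":-0.5,"ty":0,"tz":0,"ax":0,"ay":0,"az":0,"jaw":1},
  ],
)

```text
clock: 14.2
tool_pos: [0.4678, -0.0351, 0.0497]
tool_rot: [[0.002, -1.0, 0.0], [-0.0, 0.0, 1.0], [-1.0, -0.002, -0.0]]
wrist_force: [7.1, -0.5, -4.3]
gripper_width: 0.23
```

Call:
step_arm(
  series=[
    {"tx":-0.5,"ty":0,"tz":0,"ax":0,"ay":0,"az":0,"jaw":1},
  ],
)

```text
clock: 14.32
tool_pos: [0.4674, -0.0351, 0.0497]
tool_rot: [[0.002, -1.0, 0.0], [-0.0, 0.0, 1.0], [-1.0, -0.002, -0.0]]
wrist_force: [7.7, -0.5, -5.0]
gripper_width: 0.225
```

Contact: the pull rises past the 3.6 N friction level. Half a millimetre more, then I'll hold.

Call:
step_arm(
  series=[
    {"tx":-0.5,"ty":0,"tz":0,"ax":0,"ay":0,"az":0,"jaw":1},
  ],
)

```text
clock: 14.45
tool_pos: [0.4674, -0.0351, 0.0498]
tool_rot: [[0.003, -1.0, 0.0], [-0.0, 0.0, 1.0], [-1.0, -0.003, -0.0]]
wrist_force: [10.3, 0.2, -7.4]
gripper_width: 0.227
```

Call:
step_arm(
  series=[
    {"tx":-0.3,"ty":0,"tz":0,"ax":0,"ay":0,"az":0,"jaw":1},
  ],
)

```text
clock: 14.58
tool_pos: [0.4674, -0.0351, 0.0498]
tool_rot: [[0.004, -1.0, 0.0], [-0.0, 0.0, 1.0], [-1.0, -0.004, -0.0]]
wrist_force: [10.9, -0.4, -7.8]
gripper_width: 0.228
```

Call:
step_arm(
  series=[
    {"tx":0,"ty":0,"tz":0,"ax":0,"ay":0,"az":0,"jaw":1},
    {"tx":0,"ty":0,"tz":0,"ax":0,"ay":0,"az":0,"jaw":1},
  ],
)

```text
clock: 14.82
tool_pos: [0.4674, -0.0351, 0.0498]
tool_rot: [[0.004, -1.0, 0.0], [-0.0, 0.0, 1.0], [-1.0, -0.004, -0.0]]
wrist_force: [10.6, -0.3, -7.2]
gripper_width: 0.229
```

```bash
python3 look.py l7
```

```text
14.825 [ 0.46742424 -0.03512726  0.04976798] [10.57165601 -0.29476256 -7.23358298] [ 0.00963917 -1.35122344 -0.0427962 ] 0.229130258177616
books ((700.5765991210938, -50.454376220703125), (158.09591674804688, 97.50896453857422), 89.01565551757812)
```

View pics/l7sc.png

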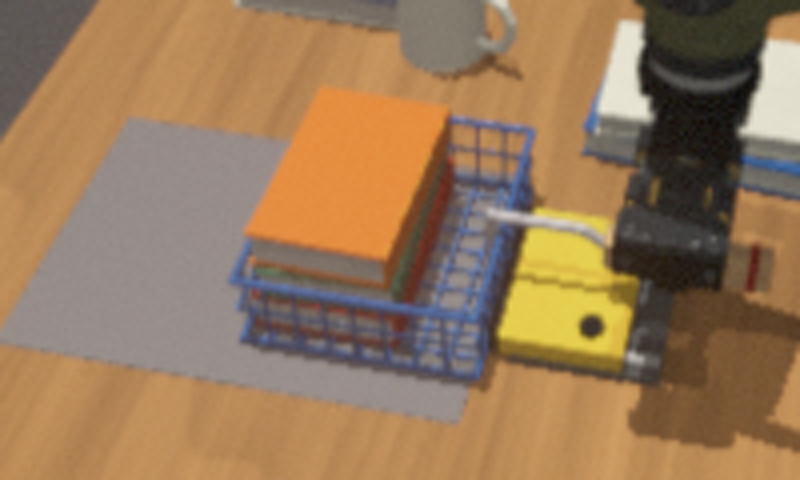

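View pics/l7tc.png

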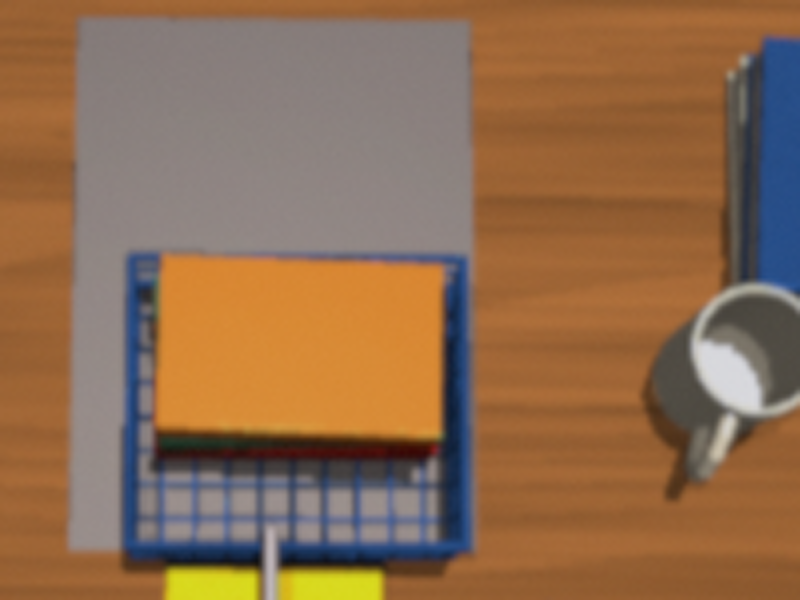

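The rim is parallel to the stop and pressed on it at about 11 N. I'll ease off slightly, hold a bit more, then release.

Call:
step_arm(
  series=[
    {"tx":0.4,"ty":0,"tz":0,"ax":0,"ay":0,"az":0,"jaw":1},
    {"tx":0,"ty":0,"tz":0,"ax":0,"ay":0,"az":0,"jaw":1},
    {"tx":0,"ty":0,"tz":0,"ax":0,"ay":0,"az":0,"jaw":1},
    {"tx":0,"ty":0,"tz":0,"ax":0,"ay":0,"az":0,"jaw":1},
  ],
)

```text
clock: 15.42
tool_pos: [0.4674, -0.0351, 0.0497]
tool_rot: [[0.003, -1.0, 0.0], [-0.0, 0.0, 1.0], [-1.0, -0.003, -0.0]]
wrist_force: [9.0, 0.3, -5.4]
gripper_width: 0.231
```

Call:
step_arm(
  series=[
    {"tx":1,"ty":0,"tz":0,"ax":0,"ay":0,"az":0,"jaw":1},
    {"tx":1,"ty":0,"tz":0,"ax":0,"ay":0,"az":0,"jaw":1},
    {"tx":3,"ty":0,"tz":0,"ax":0,"ay":0,"az":0,"jaw":1},
    {"tx":4,"ty":0,"tz":0,"ax":0,"ay":0,"az":0,"jaw":1},
    {"tx":3,"ty":0,"tz":0,"ax":0,"ay":0,"az":0,"jaw":1},
  ],
)

```text
clock: 16.05
tool_pos: [0.4782, -0.035, 0.0494]
tool_rot: [[-0.001, -1.0, 0.0], [0.0, 0.0, 1.0], [-1.0, 0.001, 0.0]]
wrist_force: [0.8, -0.3, -1.3]
gripper_width: 0.226
```

```bash
python3 look.py l8
python3 - <<'E'
from h import *
s=dict(np.load('/tmp/l8t.npz'));P=pts(s);im=s['image'];hsv=cv2.cvtColor(im,cv2.COLOR_RGB2HSV)
blue=(hsv[...,0]>100)&(hsv[...,0]<130)&(hsv[...,1]>120)&(P[...,2]>.055)&(P[...,2]<.075)
blue[:,:225]=0;blue[:,325:]=0
q=P[blue]; r=cv2.minAreaRect((q[:,:2]*1000).astype(np.float32)); print(r,cv2.boxPoints(r).round(1).tolist())
A=np.c_[q[:,:2],np.ones(len(q))]; print('rim plane',np.linalg.lstsq(A,q[:,2],rcond=None)[0])
E
```

```text
16.05 [ 0.47818571 -0.03499884  0.04939507] [ 0.76311644 -0.2726525  -1.3277998 ] [0.04318888 0.05130308 0.03093017] 0.2260206746763724
books ((700.5408325195312, -50.740882873535156), (158.1731719970703, 97.20414733886719), 88.66617584228516)
((674.001953125, -50.866233825683594), (171.5521240234375, 197.9198455810547), 0.5886989831924438) [[587.2000122070312, 47.20000076293945], [589.2000122070312, -150.6999969482422], [760.7999877929688, -148.89999389648438], [758.7999877929688, 49.0]]
rim plane [0.000111   0.00205412 0.064658  ]
```

View pics/l8sc.png

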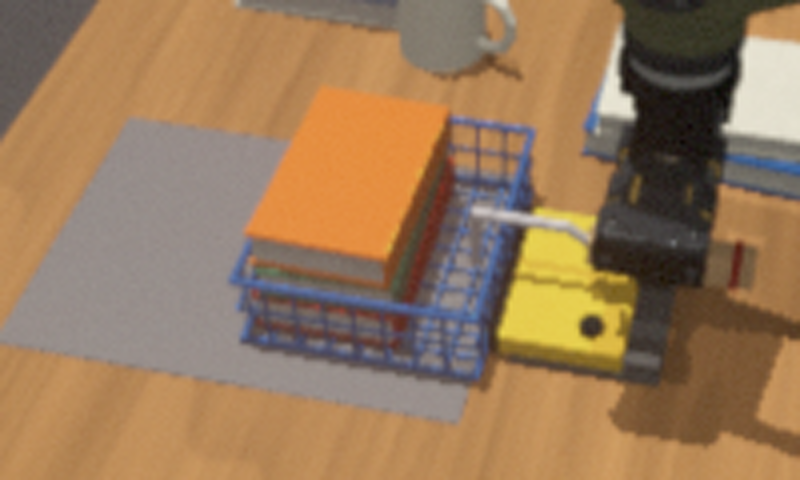

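The basket is flat and square to the stop, and the prong is clear of both wall and books. I'll lift straight up and check how the hook sits in the grip.

Call:
step_arm(
  series=[
    {"tx":0,"ty":0,"tz":5,"ax":0,"ay":0,"az":0,"jaw":1},
    {"tx":0,"ty":0,"tz":15,"ax":0,"ay":0,"az":0,"jaw":1},
    {"tx":0,"ty":0,"tz":25,"ax":0,"ay":0,"az":0,"jaw":1},
    {"tx":0,"ty":0,"tz":30,"ax":0,"ay":0,"az":0,"jaw":1},
    {"tx":0,"ty":0,"tz":20,"ax":0,"ay":0,"az":0,"jaw":1},
  ],
)

```text
clock: 16.77
tool_pos: [0.4792, -0.0352, 0.1477]
tool_rot: [[0.003, -1.0, 0.0], [-0.001, 0.0, 1.0], [-1.0, -0.003, -0.001]]
wrist_force: [0.5, -0.1, -1.0]
gripper_width: 0.23
```

Call:
step_arm(
  series=[
    {"tx":-5,"ty":30,"tz":0,"ax":0,"ay":0,"az":0.5,"jaw":1},
    {"tx":-5,"ty":50,"tz":0,"ax":0,"ay":0,"az":0.5,"jaw":1},
    {"tx":-5,"ty":55,"tz":0,"ax":0,"ay":0,"az":0.5,"jaw":1},
    {"tx":-5,"ty":55,"tz":0,"ax":0,"ay":0,"az":0.5,"jaw":1},
    {"tx":-2,"ty":50,"tz":0,"ax":0,"ay":0,"az":0.5,"jaw":1},
  ],
)

```text
clock: 17.4
tool_pos: [0.4562, 0.2069, 0.1463]
tool_rot: [[0.002, -0.999, -0.044], [0.001, -0.044, 0.999], [-1.0, -0.002, 0.001]]
wrist_force: [-0.3, 0.6, -1.8]
gripper_width: 0.228
```

Call:
step_arm(
  series=[
    {"tx":0,"ty":35,"tz":0,"ax":0,"ay":0,"az":0,"jaw":1},
    {"tx":0,"ty":11,"tz":0,"ax":0,"ay":0,"az":0,"jaw":1},
    {"tx":0,"ty":0,"tz":0,"ax":0,"ay":0,"az":0,"jaw":1},
    {"tx":0,"ty":0,"tz":0,"ax":0,"ay":0,"az":0,"jaw":1},
  ],
)

```text
clock: 17.9
tool_pos: [0.4564, 0.2499, 0.1448]
tool_rot: [[0.0, -0.999, -0.042], [-0.0, -0.042, 0.999], [-1.0, -0.0, -0.0]]
wrist_force: [0.1, 0.2, -1.5]
gripper_width: 0.23
```

Run:
```python
from h import *
s=ctrl.get_state(); print(s['clock'],s['tool_pos'],s['tool_rot'].round(4),s['wrist_force'],s['torque'],s['gripper_width'])
s=snap('side','s9');t=snap('top','t9')
f=lambda a:cv2.resize(a,None,fx=4,fy=4,interpolation=cv2.INTER_CUBIC)
cv2.imwrite('pics/s9c.png',f(cv2.imread('pics/s9.png')[210:330,190:350]))
cv2.imwrite('pics/t9c.png',f(cv2.imread('pics/t9.png')[160:300,70:230]))
```

```text
17.9 [0.45641324 0.24990362 0.14481633] [[ 0.000e+00 -9.991e-01 -4.240e-02]
 [-5.000e-04 -4.240e-02  9.991e-01]
 [-1.000e+00 -0.000e+00 -5.000e-04]] [ 0.13827164  0.19349219 -1.52778022] [0.04223598 0.05677854 0.00452989] 0.23048283845715659
```

View pics/s9c.png

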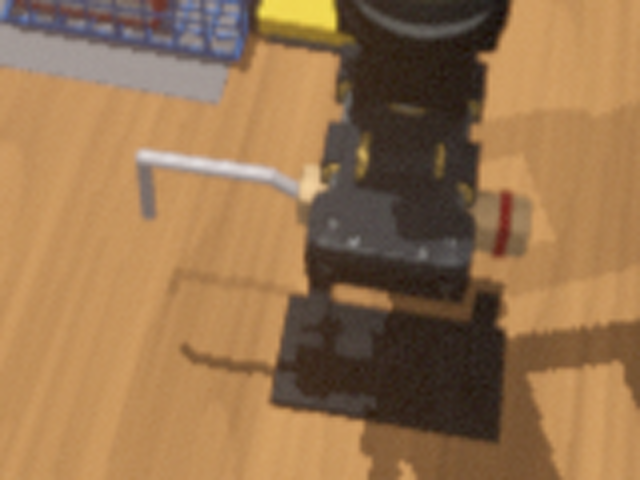

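View pics/t9c.png

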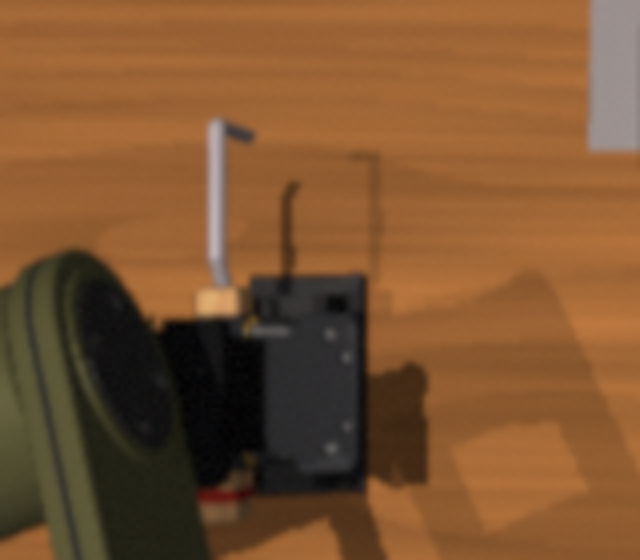

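The hook hangs straight above the rest in both views. I'll check its pitch in the grip from the depth along the rod.

Run:
```python
from h import *
s=dict(np.load('/tmp/t9.npz'));P=pts(s)
m=(P[...,2]>.165)&(P[...,2]<.195);m[:185]=0;m[227:]=0;m[:,:118]=0;m[:,130:]=0
q=P[m];A=np.c_[q[:,0],np.ones(len(q))]
c,_,_,_=np.linalg.lstsq(A,q[:,2],rcond=None);print(len(q),q.min(0),q.max(0),'pitch',np.degrees(c[0]),'z mid',q[:,2].mean(),'y fit',np.polyfit(q[:,0],q[:,1],1),q[:,1].mean(),q[:,0].mean())
```

```text
158 [0.51672058 0.24705906 0.16524747] [0.59040881 0.25783928 0.18335427] pitch -0.9041334212575014 z mid 0.1788504435734139 y fit [0.0424706  0.22918933] 0.25272443777445547 0.5541505294701542
```

Call:
step_arm(
  series=[
    {"tx":0,"ty":1,"tz":-30,"ax":0,"ay":0,"az":0,"jaw":1},
    {"tx":0,"ty":0,"tz":-30,"ax":0,"ay":0,"az":0,"jaw":1},
    {"tx":0,"ty":0,"tz":-20,"ax":0,"ay":0,"az":0,"jaw":1},
    {"tx":0,"ty":0,"tz":-5,"ax":0,"ay":0,"az":0,"jaw":1},
    {"tx":0,"ty":0,"tz":0,"ax":0,"ay":0,"az":0,"jaw":1},
  ],
)

```text
clock: 18.62
tool_pos: [0.4566, 0.2516, 0.06]
tool_rot: [[0.0, -0.999, -0.043], [0.0, -0.043, 0.999], [-1.0, -0.0, 0.0]]
wrist_force: [0.3, 0.1, -1.2]
gripper_width: 0.231
```

Call:
step_arm(
  series=[
    {"tx":0,"ty":0,"tz":-6,"ax":0,"ay":0,"az":0,"jaw":1},
    {"tx":0,"ty":0,"tz":-6,"ax":0,"ay":0,"az":0,"jaw":1},
    {"tx":0,"ty":0,"tz":-5,"ax":0,"ay":0,"az":0,"jaw":1},
    {"tx":0,"ty":0,"tz":0,"ax":0,"ay":0,"az":0,"jaw":1},
  ],
)

```text
clock: 19.12
tool_pos: [0.4559, 0.2518, 0.042]
tool_rot: [[-0.001, -0.999, -0.044], [-0.0, -0.044, 0.999], [-1.0, 0.001, -0.0]]
wrist_force: [-0.9, 0.1, -1.5]
gripper_width: 0.228
```

Call:
step_arm(
  series=[
    {"tx":0,"ty":0,"tz":-1.5,"ax":0,"ay":0,"az":0,"jaw":1},
    {"tx":0,"ty":0,"tz":-1,"ax":0,"ay":0,"az":0,"jaw":1},
    {"tx":0,"ty":0,"tz":0,"ax":0,"ay":0,"az":0,"jaw":1},
  ],
)

```text
clock: 19.5
tool_pos: [0.4563, 0.2519, 0.0402]
tool_rot: [[0.0, -0.999, -0.044], [-0.0, -0.044, 0.999], [-1.0, -0.0, -0.0]]
wrist_force: [-0.3, -0.3, -0.7]
gripper_width: 0.226
```

Run:
```python
from h import *
s=ctrl.get_state(); print(s['clock'],s['tool_pos'],s['wrist_force'],s['torque'])
snap('side','s10');
f=lambda a:cv2.resize(a,None,fx=4,fy=4,interpolation=cv2.INTER_CUBIC)
cv2.imwrite('pics/s10c.png',f(cv2.imread('pics/s10.png')[230:340,200:360]))
```

```text
19.5 [0.45632401 0.25193383 0.04016952] [-0.3376295  -0.33533044 -0.65938666] [0.08676245 0.07359064 0.00704702]
```

View pics/s10c.png

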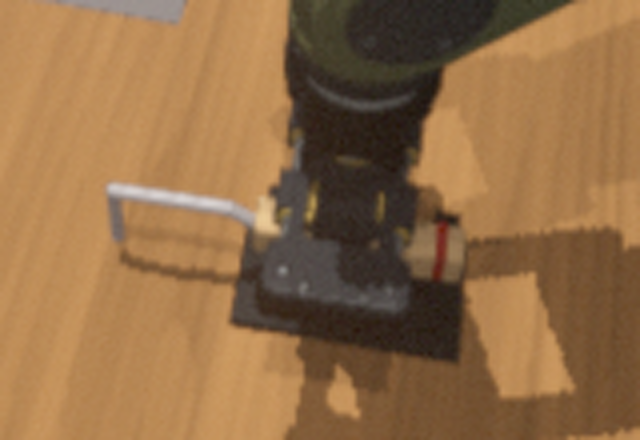

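The handle sits over both notches, about 1 mm up. I'll lower that last bit and open.

Call:
step_arm(
  series=[
    {"tx":0,"ty":0,"tz":-1,"ax":0,"ay":0,"az":0,"jaw":1},
    {"tx":0,"ty":0,"tz":0,"ax":0,"ay":0,"az":0,"jaw":1},
    {"tx":0,"ty":0,"tz":0,"ax":0,"ay":0,"az":0,"jaw":0.3},
    {"tx":0,"ty":0,"tz":0,"ax":0,"ay":0,"az":0,"jaw":0},
    {"tx":0,"ty":0,"tz":0,"ax":0,"ay":0,"az":0,"jaw":-0.5},
  ],
)

```text
clock: 20.18
tool_pos: [0.4565, 0.252, 0.0394]
tool_rot: [[0.0, -0.999, -0.043], [0.0, -0.043, 0.999], [-1.0, -0.0, 0.0]]
wrist_force: [0.2, -0.0, 0.2]
gripper_width: 0.485
```

Call:
step_arm(
  series=[
    {"tx":0,"ty":0,"tz":0,"ax":0,"ay":0,"az":0,"jaw":-1},
    {"tx":0,"ty":0,"tz":0,"ax":0,"ay":0,"az":0,"jaw":-1},
    {"tx":0,"ty":0,"tz":0,"ax":0,"ay":0,"az":0,"jaw":-1},
    {"tx":0,"ty":0,"tz":0,"ax":0,"ay":0,"az":0,"jaw":-1},
  ],
)

```text
clock: 20.68
tool_pos: [0.4563, 0.2519, 0.0392]
tool_rot: [[0.0, -0.999, -0.044], [-0.0, -0.044, 0.999], [-1.0, -0.0, -0.0]]
wrist_force: [-0.3, 0.1, -0.3]
gripper_width: 0.912
```

Now I'll withdraw upward and aside, back the way the arm came.

Call:
step_arm(
  series=[
    {"tx":0,"ty":0,"tz":5,"ax":0,"ay":0,"az":0,"jaw":-1},
    {"tx":0,"ty":0,"tz":25,"ax":0,"ay":0,"az":0,"jaw":-1},
    {"tx":0,"ty":0,"tz":40,"ax":0,"ay":0,"az":0,"jaw":-1},
    {"tx":0,"ty":0,"tz":50,"ax":0,"ay":0,"az":0,"jaw":-1},
    {"tx":-15,"ty":25,"tz":50,"ax":0,"ay":0,"az":0,"jaw":-1},
  ],
)

```text
clock: 21.3
tool_pos: [0.4416, 0.2763, 0.211]
tool_rot: [[0.001, -0.999, -0.041], [-0.0, -0.041, 0.999], [-1.0, -0.001, -0.0]]
wrist_force: [0.1, -0.1, -0.5]
gripper_width: 1.0
```

Call:
step_arm(
  series=[
    {"tx":-25,"ty":40,"tz":0,"ax":0,"ay":0,"az":0,"jaw":-1},
    {"tx":-25,"ty":40,"tz":0,"ax":0,"ay":0,"az":0,"jaw":-1},
    {"tx":-25,"ty":40,"tz":0,"ax":0,"ay":0,"az":0,"jaw":-1},
    {"tx":-25,"ty":40,"tz":0,"ax":0,"ay":0,"az":0,"jaw":-1},
    {"tx":-25,"ty":40,"tz":0,"ax":0,"ay":0,"az":0,"jaw":-1},
  ],
)

```text
clock: 21.92
tool_pos: [0.3154, 0.4782, 0.2097]
tool_rot: [[0.001, -0.999, -0.044], [0.001, -0.044, 0.999], [-1.0, -0.001, 0.0]]
wrist_force: [0.7, 0.1, 0.6]
gripper_width: 0.999
```

Call:
step_arm(
  series=[
    {"tx":-25,"ty":40,"tz":0,"ax":0,"ay":0,"az":0,"jaw":-1},
    {"tx":-25,"ty":40,"tz":0,"ax":0,"ay":0,"az":0,"jaw":-1},
    {"tx":0,"ty":0,"tz":0,"ax":0,"ay":0,"az":0,"jaw":-1},
    {"tx":0,"ty":0,"tz":0,"ax":0,"ay":0,"az":0,"jaw":-1},
  ],
)

```text
clock: 22.42
tool_pos: [0.2665, 0.5565, 0.2091]
tool_rot: [[0.0, -0.999, -0.044], [-0.001, -0.044, 0.999], [-1.0, -0.0, -0.001]]
wrist_force: [0.6, 1.1, 1.0]
gripper_width: 1.001
```

Run:
```python
from h import *
s=ctrl.get_state(); print(s['clock'],s['tool_pos'],s['wrist_force'])
snap('side','s11');s=snap('top','t11')
P=pts(s);im=s['image'];hsv=cv2.cvtColor(im,cv2.COLOR_RGB2HSV)
def rect(m,n):
    q=P[m]; r=cv2.minAreaRect((q[:,:2]*1000).astype(np.float32)); print(n,np.round(r[0],1),np.round(r[1],1),round(r[2],2),'z',q[:,2].mean().round(4),cv2.boxPoints(r).round(1).tolist())
W=lambda a,b,c,d:(np.arange(512)[None,:]>=a)&(np.arange(512)[None,:]<b)&(np.arange(384)[:,None]>=c)&(np.arange(384)[:,None]<d)
z=P[...,2]
bl=(hsv[...,0]>100)&(hsv[...,0]<130)&(hsv[...,1]>120)
rect(W(220,330,100,215)&bl&(z>.058)&(z<.072),'rim')
rect(W(235,305,195,242)&(hsv[...,0]>22)&(hsv[...,0]<38)&(hsv[...,1]>150)&(z>.02)&(z<.031),'stop')
rect(W(125,165,228,290)&(z>.06)&(z<.08)&(hsv[...,2]>140),'handle')
rect(W(125,165,185,226)&(z>.055)&(z<.09),'rod')
rect(W(355,410,125,180)&(z>.08)&(z<.09),'mug')
rect(W(120,155,115,145)&(z>.02),'stamp')
rect(W(60,130,55,140)&(z>.04),'redpile')
f=lambda a:cv2.resize(a,None,fx=4,fy=4,interpolation=cv2.INTER_CUBIC)
cv2.imwrite('pics/s11c.png',f(cv2.imread('pics/s11.png')[230:330,200:340]))
cv2.imwrite('pics/t11b.png',cv2.imread('pics/t11.png'))
```

```text
22.425 [0.26645748 0.55649519 0.20910574] [0.59327211 1.08161748 0.96948476]
rim [674.7 -50.6] [172.3 197.1] 0.05 z 0.0647 [[588.4000244140625, 47.79999923706055], [588.5999755859375, -149.1999969482422], [760.9000244140625, -149.10000610351562], [760.7000122070312, 48.0]]
stop [538.4 -40.1] [ 87.6 128.9] 0.59 z 0.0271 [[494.0, 24.0], [495.29998779296875, -105.0], [582.9000244140625, -104.0999984741211], [581.5999755859375, 24.899999618530273]]
handle [449.2 250.8] [113.   19.9] 2.7 z 0.071 [[392.29998779296875, 258.1000061035156], [393.20001220703125, 238.3000030517578], [506.1000061035156, 243.60000610351562], [505.20001220703125, 263.3999938964844]]
rod [555.  256.1] [68.5  8. ] 2.96 z 0.0725 [[520.5999755859375, 258.3999938964844], [521.0, 250.39999389648438], [589.4000244140625, 253.89999389648438], [589.0, 261.8999938964844]]
mug [ 704.7 -311.5] [74.9 75.6] 33.78 z 0.0845 [[652.5, -300.8999938964844], [694.5999755859375, -363.79998779296875], [756.7999877929688, -322.1000061035156], [714.7999877929688, -259.29998779296875]]
stamp [624. 145.] [386.5  31.2] 47.21 z 0.065 [[481.29998779296875, 13.800000190734863], [504.20001220703125, -7.400000095367432], [766.7000122070312, 276.29998779296875], [743.7999877929688, 297.5]]
redpile [722.2 199.7] [572.8 183.1] 61.25 z 0.0804 [[504.20001220703125, -7.400000095367432], [664.7000122070312, -95.4000015258789], [940.2000122070312, 406.79998779296875], [779.7000122070312, 494.79998779296875]]
```

View pics/s11c.png

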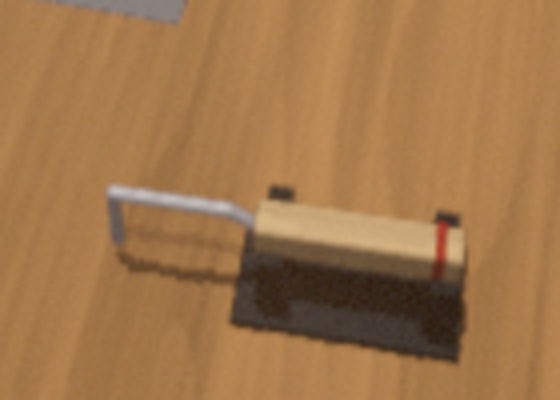

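View pics/t11.png

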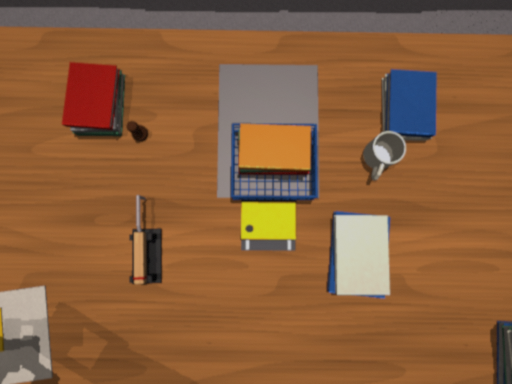

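The basket is square against the stop at (268,202) and the hook is back in both notches at (140,258). The mug, stamp and books are at the same pixels as before. The stamp and pile rectangles in that printout are spoiled by zero-depth pixels, so I compared their image positions instead. Handing in.

```bash
python3 -c "
from bench import ctrl
print(ctrl.hand_in())"
```

```text
the job is handed in; nothing more can be done
None
```

I dragged the basket onto the stop with the hook, put the hook back in its rest, and handed the job in at about 22.4 s. No verdict is reported back.

- **Drag and hold:** Sliding friction was about 3.6 N, and I felt the stop as a rise in the pull. I held about 7 to 11 N along the pull for about a second. The highest wrist reading was about 11 N along the pull, or about 12 N with the vertical part after taking off the no-load offset. These are readings at the end of each move call, so a brief peak in between would not show.
- **Basket:** After I let go, it stood flat and did not spring back. Its near wall measured x ≈ 588 mm, against a stop face I had estimated at 586–588 mm from the first picture. It is square to the stop within about 0.6°, and its middle is about 10 mm off the stop's middle.
- **Hook:** The handle is in both notches, within about 1 mm of where it started. Its height is also unchanged.
- **Bystanders:** The mug measured within about 1 mm of its starting place. For the stamp and the piles of books I only compared pictures by eye, and they show no change. My final depth measurement of the stamp and red pile was spoiled by missing depth readings.
- **Refused calls:** The first two move calls were refused for missing keys and moved nothing.

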